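# Fit and lock the battery of a portable loudspeaker's power base

## Task

Put the sealed battery into the tray of the loudspeaker's power base, brass contacts towards the hinge of the hold-down strap, keeping it upright and setting it down gently. Then swing the strap down over it until its fork lies flat around the brass stud, push the orange-gripped hairpin clip sideways onto the stud's neck, between the fork and the stud's head, until it snaps home, and only then turn the red isolator lever clockwise to its stop and let go. Leave everything else on the bench where it is.

Things in the scene. Friction and masses are not known exactly. Their poses are not given: they have to be found in the camera images.
- carrier: Power base, fixed: aluminium plate 165 (x) by 290 mm (y), top 12 mm above the bench; origin on the bench under the tray's centre. x runs across the tray (away from the robot at zero yaw), y along the tray to the strap's hinge. Plate from x -45 to 120, y -170 to 120 mm. At x 45 to 105 stand a black finned amplifier, green terminal strip and fuse, up to 36 mm above the plate.
- tray (a point): Centre of the battery tray's floor (the plate's top, 12 mm above the bench); axes as the base. The tray is open above: inside 49 mm (x) by 103 mm (y), within a dark steel lip 3 mm thick and 14 mm high.
- battery_mid (a point): Centre of the loose sealed battery: grey block, black lid, green label, 43 (its x) by 97 (its y) by 52 mm (z, up), 0.57 kg; underside 26 mm below this point. Two brass contacts on its +y end. Fitted, its axes agree with the base's (+y to the hinge) and this point is 26 mm above the point tray.
- battery_contacts (a point): Middle of the battery's contact end (+y end): 48.5 mm along the battery's +y from its centre, at the same height.
- hold_down (a joint): Angle of the steel hold-down strap (rad): 0 = lying flat over the battery (its lower stop), 1.57 = upright, 1.85 = its upper stop, leaning away from the tray. Upright, its tip stands 243 mm above the bench. Stiff hinge: it stays where it is left (about 1.5 N at its free end moves it).
- hold_down_hinge (a point): Middle of the strap's hinge axis, on a post beyond the tray's +y end: (0, 78, 58.5) mm from the point tray; axis along the base's x, axes as the base.
- hold_down_bar (a point): On the strap, 110 mm from the hinge axis, middle of the face that is on top when flat; -y runs from hinge to free end, z out of that face. Strap 5 mm thick, 18 wide; its free end, 172 mm from the hinge axis, is a fork 43 mm wide with a 19 mm slot, open at the end, that straddles the stud when flat. Upper face then 61 mm above the point tray.
- stud (a point): Middle of the neck of the fixed upright brass stud, on its axis, beyond the tray's -y end: (0, -72, 66.5) mm from the point tray; axes as the base. Neck 11 mm in diameter. With the strap flat, 11 mm of neck is free, from the fork's upper face 5.5 mm below this point to the head's underside 5.5 mm above it; the head is 16 mm across and 8 mm high.
- clip_grip (a point): Centre of the moulded orange grip of the loose hairpin clip (40 g) lying flat on the bench: 26 (its x) by 20 (its y) by 14 mm (z, up); take it by the two y sides. Two steel legs of 5 mm wire leave its +x end, in one flat plane, wire centre 2.5 mm above the clip's (and grip's) underside, and reach 71.5 mm beyond this point; the wire's bend shows behind the grip.
- clip_seat (a point): Centre of the clip's seat between its legs, 47 mm along +x from the grip's centre, 4.5 mm lower. The flared mouth at the leg ends is about 21 mm wide; 9.5 mm ahead of the seat the legs bulge in to a 5 mm gap. Pushed along +x onto the neck, square to the strap, from either side, they spring over it at about 10 N and snap shut; this point is then on the stud's axis. A stiffer pinch behind stops it.
- isolator (a joint): Angle of the red isolator lever (rad): 0 = off, lever pointing along the base's -y; grows clockwise seen from above to 1.57 = on, at its stop, lever pointing along the base's -x. Friction 0.1 N m, stays where it is left.
- isolator_axis (a point): On the vertical axis of the isolator lever, half-way up it; (70, -118, 40) mm from the point tray; axes as the base. Lever 12 mm wide, 18 mm high (9 mm below to 9 mm above this point), with a 26 mm round hub, reaching 46 mm from the axis. Under it is a black box 50 x 50 x 30 mm.
- isolator_end (a point): Middle of the outer end of the red isolator lever, 46 mm from its axis.
- cell_a: Loose black 9 V battery, 26 x 45 x 17 mm, a bystander; origin under its centre.
- cell_b: Loose red 9 V battery, 26 x 45 x 17 mm, a bystander; origin under its centre.
- reel: Loose blue reel of solder, 58 mm across and 40 mm high, standing, a bystander; origin under its centre.
- tweeter: Loose small loudspeaker, 72 mm across and 26 mm high, a bystander; origin under its centre.
- driver: Loose yellow-handled screwdriver, 170 mm long, a bystander.
- battery: The battery; origin under its centre.
- clip: The hairpin clip; origin on its underside, 29 mm along +x from the grip's centre; x to the leg ends.
Mind the look-alikes: they are no part of the job. Leave any turquoise look-alike of the clip alone.

How it is judged:
On the way, in this order (a step that is already met when the one before it is completed fails the run):
1. the battery sits in the tray, contacts towards the hinge (x of battery_mid in the frame of tray between -0.005 and 0.005 m and y of battery_mid in the frame of tray between -0.006 and 0.006 m and z of battery_mid in the frame of tray below 0.03 m and y of battery_contacts in the frame of tray above 0.03 m), for 0.2 s.
2. the strap lies flat over the battery, its fork around the stud (all of step 1 and value of joint hold_down below 0.05 rad), for 0.2 s.
3. the clip is snapped onto the stud's neck, above the fork and below the head (all of step 2 and horizontal distance between clip_seat and stud below 0.005 m and z of clip_seat in the frame of stud between -0.006 and 0.006 m), for 0.2 s.
4. the isolator is turned on (all of step 3 and value of joint isolator above 1.4 rad), for 0.1 s.
At the end, for the whole second after the job is handed in: Battery down in the tray (centre within 5 mm across, 6 mm along, 4 mm in height, contacts at the hinge), strap flat (under 0.05 rad), clip's seat within 5 mm of the stud's axis and 6 mm of its neck's mid height, isolator above 1.4 rad, battery and clip at rest, nothing held (all of step 4 and linear speed of each of battery, clip below 0.02 m/s); the robot touches nothing.
It fails at once if the battery is put down hard (more than 80 N on the base) (contact force between battery and carrier above 80 N).
It fails at once if the battery is dropped (moves faster than 0.4 m/s while not held) (contact force between the fingers and battery below 0.2 N and linear speed of battery above 0.4 m/s).
It fails at once if the battery is tipped by more than 45 degrees (angle between battery_mid's own z axis and vertical above 0.785 rad).
It fails at once if a bystander is moved by more than 20 mm (distance of any of cell_a, cell_b, reel, tweeter, driver from where it was at the start of the episode above 0.02 m).
It also fails if it takes over 72 s, if anything falls off the work surface, if the arm or the gripper's body presses on something with over 40 N, if the wrist force passes 120 N, or if a joint passes its speed limit or range.

## Robot

A 7-joint arm with a two-finger parallel gripper is mounted at the origin on the work surface. World frame = base frame: x ahead of the robot, y to its left, z up, the work surface at z = 0. Lengths are in m, angles in rad, forces in N, time in s.
With the tool pointing down it reaches from about 0.4 to 0.85 m from the base axis. Payload 4.5 kg.
Tool frame: the origin (TCP) lies at the very end of the fingers, on their centre line; the grasp point (between the pads) lies 19 mm behind it; z points along the fingers, y is the line along which they close (so a half turn about z gives the same grasp; the last joint's range is limited). The gripper opens to 88 mm and grips with 3 to 60 N. Pads are 18 mm wide; open, the fingers measure 123 mm over their backs; the gripper's body (75 mm by 187 mm) begins 45 mm behind the grasp point.
Start: joints at [1.352, 0.689, -0.195, 1.565, 0.157, 0.902, -0.215], TCP at [0.156, -0.605, 0.239] pointing down, gripper open.
Joint ranges: [-3.01, 3.01], [-0.46, 2.08], [-1.47, 1.51], [0.13, 2.56], [-1, 4.14], [0.04, 2.09], [-2.66, 2.66]. Speed limits (rad/s): [2.57, 2.57, 3.14, 3.14, 3.14, 3.14, 3.14].

## Interface

Orientations are given as a unit quaternion [x, y, z, w].
In Python, from plant import r, eyes, nets gives the robot as it stands.
- The arm moves only by the shell command python3 -m pendant 'ROWS' [FORCE]. ROWS is JSON, a list of rows, each an object of numbers: "claw": the opening, from 0 (shut) to 1 (fully open); "dx", "dy", "dz": the shift along the world's x, y, z in mm; "twist": the turn about the world's z in rad. In form: [{"claw": .., "dx": .., "dy": .., "dz": .., "twist": ..}, ...]. A call has 1 to 8 rows; each row is the pose to reach, as a shift and turn from the pose commanded when the call began; what a row does not reach only later rows make up. A row lasts 1/10 s, in which the tool goes at most 50 mm and 8.59 degrees, less where a joint would pass 70% of its speed; a pose out of reach is approached as far as the arm can. A call with a gripper value outside its range is refused whole. The fingers move at their own pace and stop on an object; FORCE is the grip in N (left out, the last holds). Time passes only in rows, so rows that repeat a pose let the fingers close. It gives the time, the measured TCP pose, the force, the opening and the grip force at its end, in the units of the state.
- r.get_state(): the state, without advancing time (a new reading comes with each control period).
- eyes.snapshot(name): name is "scene" or "top" or "wrist"; returns (picture, depth): 420x560x3 uint8, blue, green, red; 420x560 float32, m along the optical axis (not along the pixel's ray), 0 where there is no reading.
- eyes.camera_info(name): a dict with "K" (3x3 intrinsics, pixels), "world_to_cam" (4x4, takes a point from world to camera coordinates); the wrist camera has in their place "T_tool_cam" (4x4, takes a point from camera to tool coordinates, whose origin is the TCP and whose axes are the flange's). Camera axes: x right, y down, z forward; pixel columns grow to the right and rows downward; lengths in m; the calibration is good to about 2 mm. A picture is of the moment at which its call begins: read the wrist's pose just before it. camera_info takes no time and is no camera call.
- r.finish_job(): hands the job in; it is judged then, once.
Trained networks look in the newest picture that a camera, given by its name, has taken for a name from the list of things; names that differ only in an ending like _2 or _b are one class to them, and where a whole thing is asked for, a point or a joint stands for the part that bears it (a point fixed in the world has none). Each returns a list of dicts, best first, with "confidence" (0 to 1); they miss things now and then, are a little off and sometimes report something else, mostly with a low value. They report only what shows in the picture. A call takes as long as a camera call. They do not tell look-alikes from the thing itself.
- nets.spot_in(camera, query): "box" ([left, top, width, height] as shares, 0 to 1, of the picture: columns of its width, rows of its height, round what is visible of it).
- nets.place_of(camera, query): "position" ([column, row] as shares, 0 to 1, of the picture: columns of its width, rows of its height: a listed point, or the origin of a listed thing).
The state is a dict: "clock": time; "q": joint angles; "qd": joint speeds; "joint_torque": joint torques, N m; "tool_pos": TCP position; "eef_rot": TCP orientation; "contact_force": force on the tool from outside, world axes, zero at the start; "moment": the same for the moment, N m; "opening": opening from 0.0 (shut) to 1.0 (fully open); "finger_force": force on a finger pad.
Only numpy, scipy, OpenCV 4.12 (cv2) and the standard library are available. Lean on these libraries where they do the work, as an engineer would, in place of code of your own. Each camera call takes 0.05 s, during which the arm holds its last target. There are 200 camera calls.

## Working session

There is one attempt and no reset: what is moved stays moved. The work goes in short steps, Python scripts to look and compute and a shell command to move; the robot and the scene stay as the last step left them, time stands still between calls to the robot, and variables do not carry over. Pictures are saved under pics/ and viewed, at most 10 in all, crops included, and the job is handed in when it is done.

```bash
mkdir -p pics; ls; cat > h.py <<'E'
import numpy as np, cv2
from plant import r, eyes, nets
from scipy.spatial.transform import Rotation as R
W,H=560,420
def T_wc(cam,st=None):
    ci=eyes.camera_info(cam)
    if 'world_to_cam' in ci: return np.linalg.inv(np.array(ci['world_to_cam'])),np.array(ci['K'])
    T=np.eye(4);T[:3,:3]=R.from_quat(st['eef_rot']).as_matrix();T[:3,3]=st['tool_pos']
    return T@np.array(ci['T_tool_cam']),np.array(ci['K'])
def ray_at_z(cam,px,z,st=None):
    T,K=T_wc(cam,st);d=T[:3,:3]@np.linalg.solve(K,[px[0],px[1],1.]);o=T[:3,3]
    return o+d*(z-o[2])/d[2]
def cloud(depth,cam,st=None):
    T,K=T_wc(cam,st);v,u=np.mgrid[:H,:W]
    p=np.stack([(u-K[0,2])/K[0,0]*depth,(v-K[1,2])/K[1,1]*depth,depth],-1)
    return p@T[:3,:3].T+T[:3,3]
def proj(cam,P,st=None):
    T,K=T_wc(cam,st);p=(np.linalg.inv(T)@np.r_[P,1])[:3];p=K@p;return p[:2]/p[2]
E
python3 - <<'E'
from h import *
st=r.get_state();print(st)
for c in ['top','scene']:
    im,d=eyes.snapshot(c);np.savez(c,im=im,d=d);cv2.imwrite(f'pics/{c}0.png',im)
    P=cloud(d,c)
    for n in ['tray','battery_mid','battery_contacts','hold_down_hinge','hold_down_bar','stud','clip_grip','clip_seat','isolator_axis','isolator_end','cell_a','reel','tweeter','driver']:
        for o in nets.place_of(c,n)[:3]:
            u,v=o['position'];u*=W;v*=H
            iu,iv=min(int(u),W-1),min(int(v),H-1)
            print(c,n,round(o['confidence'],2),round(u),round(v),P[iv,iu].round(3))
E
```

```text
pics
{'clock': 0.0, 'q': array([ 1.35177633,  0.68998939, -0.19457085,  1.56632495,  0.15730592,
        0.90252865, -0.21516109]), 'qd': array([ 1.11278343e-03,  1.33579554e-03, -4.45575598e-04,  3.43636239e-04,
       -1.70469614e-03,  8.59273915e-06,  9.87575425e-04]), 'joint_torque': array([-4.48453477e-05, -5.27562010e+01, -1.26694847e+00, -1.53429991e+01,
       -5.26984571e-02,  6.67474349e-03,  1.88295526e-04]), 'tool_pos': array([ 0.15615482, -0.60452254,  0.2379132 ]), 'eef_rot': array([ 9.92016143e-01,  1.26107545e-01, -1.69462210e-04, -9.11440611e-04]), 'contact_force': array([ 0.33247257, -0.03216324, -0.15853226]), 'moment': array([0.02059145, 0.05697114, 0.05494156]), 'finger_force': 0.0, 'opening': 1.0032024565361979}
top tray 0.76 282 207 [0.55  0.009 0.012]
top tray 0.59 375 226 [ 0.479 -0.311 -0.001]
top battery_mid 0.81 200 210 [0.538 0.289 0.052]
top battery_contacts 0.93 182 209 [0.556 0.357 0.004]
top hold_down_hinge 0.75 262 210 [0.522 0.074 0.114]
top hold_down_bar 0.39 265 202 [0.533 0.063 0.205]
top stud 0.6 305 198 [ 0.568 -0.068  0.088]
top stud 0.28 288 
[... 1485 characters left out ...]
 clip_grip 0.46 94 290 [ 0.3   -0.45   0.016]
scene clip_seat 0.79 234 318 [ 0.595 -0.262 -0.   ]
scene clip_seat 0.7 184 302 [ 0.475 -0.316 -0.002]
scene clip_seat 0.6 101 275 [ 0.272 -0.41   0.007]
scene isolator_axis 0.71 296 276 [ 0.651 -0.1    0.063]
scene isolator_axis 0.28 240 371 [ 0.702 -0.347  0.02 ]
scene isolator_end 0.58 283 288 [ 0.634 -0.129  0.012]
scene cell_a 0.51 239 374 [ 0.704 -0.349  0.017]
scene cell_a 0.5 117 324 [ 0.409 -0.461  0.008]
scene reel 0.95 405 201 [0.709 0.291 0.039]
scene reel 0.72 280 243 [ 0.571 -0.07   0.089]
scene tweeter 0.55 354 120 [0.409 0.464 0.031]
scene tweeter 0.33 182 293 [ 0.46  -0.304  0.009]
scene driver 0.89 169 234 [ 0.313 -0.22   0.023]
```

```bash
python3 - <<'E'
import cv2
a=cv2.imread('pics/top0.png')[130:310,120:440];cv2.imwrite('pics/top0c.png',cv2.resize(a,(800,450),interpolation=cv2.INTER_CUBIC))
E
```

```text
(no output)
```

View pics/top0c.png

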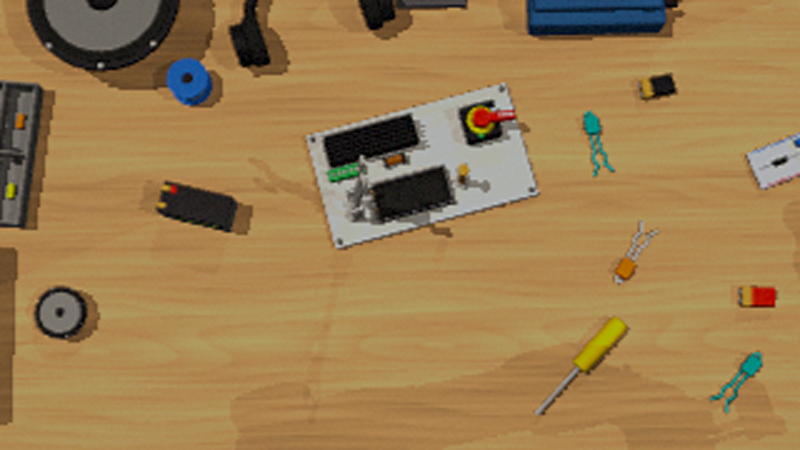

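View pics/scene0.png

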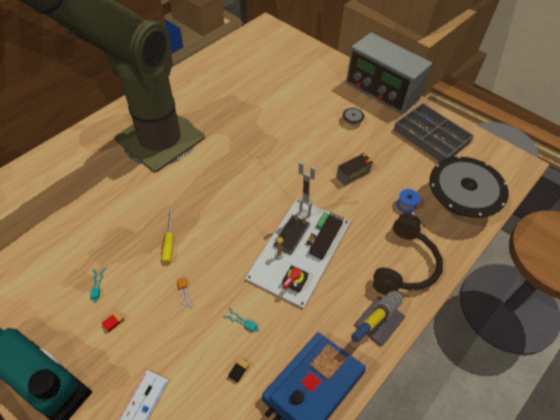

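The top view shows the orange clip at px (370,237) with its legs up and to the right. The battery is at (199,212) with its contacts to the left, and the base is centred near (288,196). The strap is upright and the isolator is at the upper right of the plate. The two turquoise clips and the bystanders are well apart from these.

Next I'll refine from above with the wrist camera on the way over.

```bash
python3 - <<'E'
from h import *
ci=eyes.camera_info('wrist');print(np.array(ci['T_tool_cam']).round(3),np.array(ci['K']).round(1))
d=np.load('top.npz');im,dd=d['im'],d['d']
hsv=cv2.cvtColor(im,cv2.COLOR_BGR2HSV)
m=((hsv[...,1]<40)&(hsv[...,2]>120)).astype(np.uint8);m[:, :240]=0;m[:,340:]=0;m[:160]=0;m[235:]=0
n,l,s,c=cv2.connectedComponentsWithStats(m);k=1+s[1:,4].argmax()
ys,xs=np.where(l==k);pts=np.array([ray_at_z('top',(x,y),0.012)[:2] for x,y in zip(xs,ys)],np.float32)
print(cv2.minAreaRect(pts))
E
python3 -m pendant '[{"dx":40,"dy":45,"dz":20},{"dx":80,"dy":90,"dz":40},{"dx":120,"dy":135,"dz":60},{"dx":160,"dy":180,"dz":80},{"dx":200,"dy":225,"dz":90},{"dx":230,"dy":265,"dz":100},{"dx":240,"dy":300,"dz":100},{"dx":240,"dy":300,"dz":100}]'
```

```text
[[-0.    -0.952 -0.306  0.079]
 [ 1.     0.    -0.001 -0.   ]
 [ 0.001 -0.306  0.952 -0.146]
 [ 0.     0.     0.     1.   ]] [[334.7   0.  272.9]
 [  0.  334.7 208.1]
 [  0.    0.    1. ]]
((0.5905147790908813, -0.013446271419525146), (0.1641404777765274, 0.28955134749412537), 14.006636619567871)validation failed for argument at $[0]...
```

```bash
python3 -m pendant '[{"claw":1,"dx":40,"dy":25,"dz":15,"twist":0},{"claw":1,"dx":80,"dy":50,"dz":30,"twist":0},{"claw":1,"dx":120,"dy":80,"dz":45,"twist":0},{"claw":1,"dx":150,"dy":120,"dz":60,"twist":0},{"claw":1,"dx":180,"dy":165,"dz":70,"twist":0},{"claw":1,"dx":210,"dy":210,"dz":80,"twist":0},{"claw":1,"dx":230,"dy":250,"dz":80,"twist":0},{"claw":1,"dx":230,"dy":250,"dz":80,"twist":0}]' 30
```

```text
clock: 2.3
tool_pos: [0.3906, -0.3487, 0.3197]
eef_rot: [0.991, 0.131, 0.002, -0.001]
contact_force: [-0.3, 0.4, -0.3]
opening: 1.0
finger_force: 0.0
```

```bash
cat >> h.py <<'E'
def look(tag,names=(),show=True):
    st=r.get_state();im,d=eyes.snapshot('wrist');np.savez(tag,im=im,d=d,pos=st['tool_pos'],rot=st['eef_rot']);cv2.imwrite(f'pics/{tag}.png',im)
    P=cloud(d,'wrist',st)
    for n in names:
        for o in nets.place_of('wrist',n)[:2]:
            u,v=o['position'];u*=W;v*=H
            if 0<=u<W and 0<=v<H: print(n,round(o['confidence'],2),round(u),round(v),P[int(v),int(u)].round(4))
    return st,im,d,P
E
python3 - <<'E'
from h import *
st,im,d,P=look('w1',['clip_grip','clip_seat','clip','tray'])
hsv=cv2.cvtColor(im,cv2.COLOR_BGR2HSV)
m=((hsv[...,0]>5)&(hsv[...,0]<17)&(hsv[...,1]>190)&(hsv[...,2]>120)&(P[...,2]>0.006)).astype(np.uint8)
n,l,s,c=cv2.connectedComponentsWithStats(m)
for k in range(1,n):
    if s[k,4]>80:
        ys,xs=np.where(l==k);p=np.array([ray_at_z('wrist',(x,y),.012,st)[:2] for x,y in zip(xs,ys)],np.float32)
        print(s[k],cv2.minAreaRect(p),P[l==k].mean(0))
E
```

```text
clip_grip 0.89 240 113 [ 0.4424 -0.289   0.0142]
clip_grip 0.84 323 233 [ 0.3095 -0.4444  0.0137]
clip_seat 0.84 263 87 [ 0.4802 -0.3096  0.0009]
clip_seat 0.76 295 250 [ 2.687e-01 -4.148e-01  1.000e-04]
clip 0.93 256 102 [ 0.4606 -0.3039  0.0036]
clip 0.56 306 243 [ 0.2848 -0.4269  0.0058]
tray 0.74 264 91 [ 0.4754 -0.3109  0.0014]
[227 103  23  23 280] ((0.4388059079647064, -0.2866664230823517), (0.019700516015291214, 0.025189032778143883), 58.426578521728516) [ 0.43877931 -0.28734745  0.01547093]
```

View pics/w1.png

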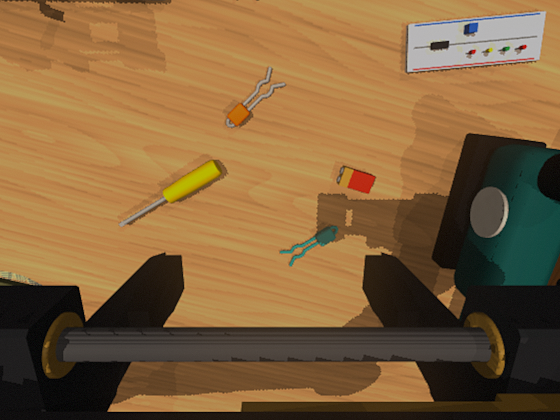

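The orange clip is at (238,115), with its grip at (0.439,-0.287) and heading about -0.54 rad. The turquoise one at (320,237) stays out of it. Now I'll head over the base.

```bash
python3 -m pendant '[{"claw":1,"dx":5,"dy":40,"dz":5,"twist":0},{"claw":1,"dx":10,"dy":80,"dz":10,"twist":0},{"claw":1,"dx":20,"dy":125,"dz":20,"twist":0},{"claw":1,"dx":30,"dy":170,"dz":30,"twist":0},{"claw":1,"dx":40,"dy":215,"dz":40,"twist":0},{"claw":1,"dx":50,"dy":260,"dz":50,"twist":0},{"claw":1,"dx":60,"dy":300,"dz":60,"twist":0},{"claw":1,"dx":60,"dy":300,"dz":60,"twist":0}]'
python3 - <<'E'
from h import *
st,im,d,P=look('w2',['tray','stud','hold_down_hinge','isolator_axis','isolator_end','hold_down_bar','battery_mid','battery_contacts'])
print(st['tool_pos'],st['q'].round(2))
E
```

```text
clock: 3.35
tool_pos: [0.4485, -0.0507, 0.3801]
eef_rot: [0.992, 0.129, 0.002, -0.001]
contact_force: [0.1, 0.2, -0.7]
opening: 1.001
finger_force: 0.0
tray 0.86 254 79 [0.5468 0.0064 0.0142]
stud 0.66 309 78 [ 0.5627 -0.0631  0.0907]
stud 0.64 256 79 [0.548  0.0024 0.0122]
hold_down_hinge 0.61 189 73 [0.5302 0.0691 0.1298]
isolator_axis 0.75 346 20 [ 0.64   -0.0906  0.0617]
isolator_end 0.95 382 27 [ 0.6442 -0.1364  0.0614]
hold_down_bar 0.57 173 70 [0.528  0.0638 0.2041]
hold_down_bar 0.49 517 39 [ 0.6899 -0.3294  0.0184]
battery_mid 0.94 40 29 [0.5341 0.2809 0.053 ]
battery_contacts 0.97 6 8 [0.5475 0.3213 0.054 ]
[ 0.44852606 -0.05072899  0.38008942] [ 0.24  0.29 -0.3   1.84  0.1   1.02 -1.42]
```

View pics/w2.png

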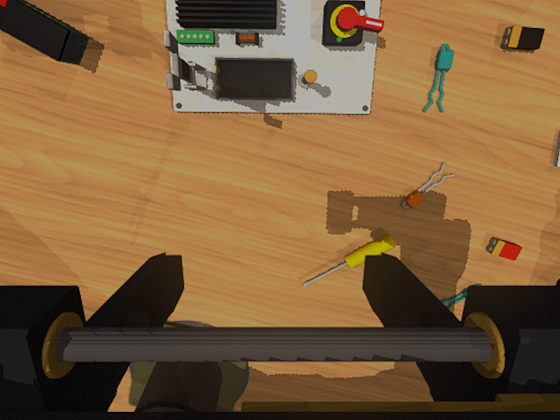

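```bash
cat > edge.py <<'E'
from h import *
z=np.load('w2.npz');st=dict(tool_pos=z['pos'],eef_rot=z['rot']);im=z['im']
g=cv2.cvtColor(im,cv2.COLOR_BGR2HSV).astype(int)
w=(g[...,1]<50)&(g[...,2]>110)
pts=[]
for u in range(190,362,3):
    rows=[v for v in range(100,122) if w[v,u]]
    if rows: pts.append(ray_at_z('wrist',(u,max(rows)+.5),.012,st)[:2])
pts=np.array(pts,np.float32);l=cv2.fitLine(pts,cv2.DIST_HUBER,0,.001,.001).ravel();print(l)
yaw=np.arctan2(l[0],-l[1]) if l[1]<0 else np.arctan2(-l[0],l[1]);print('yaw',yaw)
# end columns
for v in (104,106,108,110):
    c=[u for u in range(160,385) if w[v,u]];print(v,c[0],c[-1],[ray_at_z('wrist',(k,v),.012,st)[:2].round(4) for k in (c[0]-.5,c[-1]+.5)])
e=np.array([np.cos(yaw),np.sin(yaw)]);f=np.array([-e[1],e[0]])
print('x edge offset',(pts@e).mean())
a=ray_at_z('wrist',(min([u for u in range(160,385) if w[106,u]])-.5,106),.012,st)[:2]@f
b=ray_at_z('wrist',(max([u for u in range(160,385) if w[106,u]])+.5,106),.012,st)[:2]@f
print('len',a-b,'origin',e*((pts@e).mean()+.045)+f*((a+b)/2+.025))
E
python3 edge.py
```

```text
[ 0.24444254 -0.9696638   0.5059664  -0.01764247]
yaw 0.24694473
104 173 370 [array([0.4832, 0.1127]), array([ 0.5578, -0.1682])]
106 174 370 [array([0.4808, 0.1108]), array([ 0.5551, -0.1691])]
108 174 369 [array([0.478 , 0.1103]), array([ 0.5521, -0.1687])]
110 174 369 [array([0.4752, 0.1098]), array([ 0.5494, -0.1696])]
x edge offset 0.486352
len 0.28963099767255324 origin [0.54698431 0.00393195]
```

```bash
python3 -m pendant '[{"claw":1,"dx":0,"dy":35,"dz":5,"twist":0.14},{"claw":1,"dx":0,"dy":70,"dz":5,"twist":0.28},{"claw":1,"dx":0,"dy":110,"dz":5,"twist":0.42},{"claw":1,"dx":0,"dy":150,"dz":5,"twist":0.56},{"claw":1,"dx":10,"dy":190,"dz":0,"twist":0.7},{"claw":1,"dx":20,"dy":225,"dz":-10,"twist":0.84},{"claw":1,"dx":30,"dy":250,"dz":-20,"twist":0.95},{"claw":1,"dx":30,"dy":250,"dz":-20,"twist":1.0}]'
python3 - <<'E'
from h import *
st,im,d,P=look('w3',['battery_mid','battery_contacts','battery','tray','hold_down_hinge','stud'])
m=((P[...,2]>0.044)&(P[...,2]<0.062)&(np.hypot(P[...,0]-.535,P[...,1]-.285)<.075)&(d>0))
p=P[m][:,:2].astype(np.float32);print(len(p),cv2.minAreaRect(p),p.mean(0),np.median(P[m][:,2]));print(st['q'].round(2),st['tool_pos'],st['eef_rot'])
E
```

```text
clock: 4.6
tool_pos: [0.4763, 0.1983, 0.3573]
eef_rot: [0.808, 0.589, -0.0, -0.002]
contact_force: [-0.3, -0.8, -0.3]
opening: 1.0
finger_force: 0.0
battery_mid 0.83 296 77 [0.5354 0.2943 0.0531]
battery_mid 0.71 292 33 [0.5436 0.3429 0.0515]
battery_contacts 0.81 290 35 [0.5406 0.3414 0.0525]
battery 0.87 289 78 [0.5263 0.2948 0.0532]
tray 0.89 353 258 [0.5359 0.0756 0.1387]
tray 0.54 349 254 [0.5325 0.0763 0.1267]
hold_down_hinge 0.78 332 234 [0.5222 0.084  0.0713]
hold_down_hinge 0.65 293 77 [0.5306 0.2959 0.0528]
stud 0.57 387 314 [0.5179 0.1829 0.3887]
2831 ((0.532680869102478, 0.29714030027389526), (0.0971970483660698, 0.04299220070242882), 75.40803527832031) [0.5330185  0.29876578] 0.052237047293782035
[-0.1   0.45 -0.59  1.7   0.27  1.07 -1.09] [0.47628011 0.1983057  0.35734413] [ 8.07837070e-01  5.89403729e-01 -1.10404853e-04 -1.58137961e-03]
```

```bash
python3 -m pendant '[{"claw":1,"dx":20,"dy":40,"dz":-20,"twist":0.06},{"claw":1,"dx":40,"dy":75,"dz":-50,"twist":0.06},{"claw":1,"dx":56,"dy":98,"dz":-90,"twist":0.06},{"claw":1,"dx":56,"dy":99,"dz":-135,"twist":0.06},{"claw":1,"dx":56,"dy":99,"dz":-180,"twist":0.06},{"claw":1,"dx":56,"dy":99,"dz":-215,"twist":0.06},{"claw":1,"dx":56,"dy":99,"dz":-235,"twist":0.06},{"claw":1,"dx":56,"dy":99,"dz":-235,"twist":0.06}]'
python3 - <<'E'
from h import *
st,im,d,P=look('w4')
m=((P[...,2]>0.044)&(P[...,2]<0.062)&(np.hypot(P[...,0]-.535,P[...,1]-.295)<.075)&(d>0))
p=P[m][:,:2].astype(np.float32);print(len(p),cv2.minAreaRect(p),P[m].mean(0));print(st['tool_pos'],st['eef_rot'])
E
```

```text
clock: 5.75
tool_pos: [0.531, 0.2919, 0.1211]
eef_rot: [0.792, 0.61, -0.003, 0.0]
contact_force: [0.0, 0.4, -0.9]
opening: 1.002
finger_force: 0.0
8604 ((0.5331853032112122, 0.297302782535553), (0.09780701994895935, 0.043182890862226486), 75.2839584350586) [0.53408777 0.30077865 0.05205082]
[0.53098147 0.29189563 0.12105267] [ 7.92468245e-01  6.09906136e-01 -2.92455785e-03  1.79806281e-04]
```

```bash
python3 -m pendant '[{"claw":1,"dx":0,"dy":0,"dz":-40,"twist":0},{"claw":1,"dx":0,"dy":0,"dz":-75,"twist":0},{"claw":1,"dx":0,"dy":0,"dz":-98,"twist":0},{"claw":1,"dx":0,"dy":0,"dz":-98,"twist":0},{"claw":1,"dx":0,"dy":0,"dz":-98,"twist":0}]'
```

```text
clock: 6.3
tool_pos: [0.5335, 0.2946, 0.0276]
eef_rot: [0.792, 0.61, 0.001, 0.0]
contact_force: [-0.5, 0.7, 0.3]
opening: 0.998
finger_force: 0.0
```

```bash
python3 -m pendant '[{"claw":1,"dx":0,"dy":2,"dz":-3,"twist":0},{"claw":0,"dx":0,"dy":2,"dz":-3,"twist":0},{"claw":0,"dx":0,"dy":2,"dz":-3,"twist":0},{"claw":0,"dx":0,"dy":2,"dz":-3,"twist":0},{"claw":0,"dx":0,"dy":2,"dz":-3,"twist":0},{"claw":0,"dx":0,"dy":2,"dz":-3,"twist":0},{"claw":0,"dx":0,"dy":2,"dz":-3,"twist":0},{"claw":0,"dx":0,"dy":2,"dz":-3,"twist":0}]' 45
```

```text
clock: 7.1
tool_pos: [0.5331, 0.2956, 0.0228]
eef_rot: [0.792, 0.61, 0.0, 0.0]
contact_force: [1.9, -1.0, 0.3]
opening: 0.486
finger_force: 45.0
```

```bash
python3 -m pendant '[{"claw":0,"dx":0,"dy":0,"dz":25,"twist":0},{"claw":0,"dx":0,"dy":0,"dz":60,"twist":0},{"claw":0,"dx":0,"dy":0,"dz":105,"twist":0.1},{"claw":0,"dx":0,"dy":0,"dz":150,"twist":0.2},{"claw":0,"dx":0,"dy":0,"dz":195,"twist":0.3},{"claw":0,"dx":0,"dy":-10,"dz":240,"twist":0.4},{"claw":0,"dx":0,"dy":-30,"dz":275,"twist":0.5},{"claw":0,"dx":0,"dy":-60,"dz":295,"twist":0.5}]'
python3 -m pendant '[{"claw":0,"dx":0,"dy":-40,"dz":5,"twist":0},{"claw":0,"dx":5,"dy":-80,"dz":5,"twist":0},{"claw":0,"dx":10,"dy":-120,"dz":5,"twist":0},{"claw":0,"dx":14,"dy":-160,"dz":5,"twist":0},{"claw":0,"dx":14,"dy":-195,"dz":5,"twist":0},{"claw":0,"dx":14,"dy":-220,"dz":5,"twist":0},{"claw":0,"dx":14,"dy":-233,"dz":5,"twist":0},{"claw":0,"dx":14,"dy":-233,"dz":5,"twist":0}]'
python3 - <<'E'
from h import *
st,im,d,P=look('w5',['tray','stud','hold_down_hinge','isolator_axis','battery_mid'])
print(st['tool_pos'],st['eef_rot'],st['finger_force'])
E
```

```text
clock: 7.9
tool_pos: [0.5316, 0.2376, 0.3199]
eef_rot: [0.614, 0.789, 0.002, -0.001]
contact_force: [0.9, -0.2, -6.1]
opening: 0.483
finger_force: 45.0
clock: 8.7
tool_pos: [0.5456, 0.0006, 0.3216]
eef_rot: [0.618, 0.786, -0.001, -0.001]
contact_force: [-0.1, 0.2, -5.5]
opening: 0.482
finger_force: 45.0
tray 0.69 276 161 [0.5463 0.0025 0.0138]
hold_down_hinge 0.71 275 99 [0.527  0.0801 0.0838]
isolator_axis 0.98 326 249 [0.5586 0.0301 0.3497]
battery_mid 0.66 275 274 [0.5418 0.016  0.3509]
[0.54557276 0.00063468 0.32164741] [ 6.17867543e-01  7.86280917e-01 -1.28420664e-03 -6.07230994e-04] 44.99794556759298
```

View pics/w5.png

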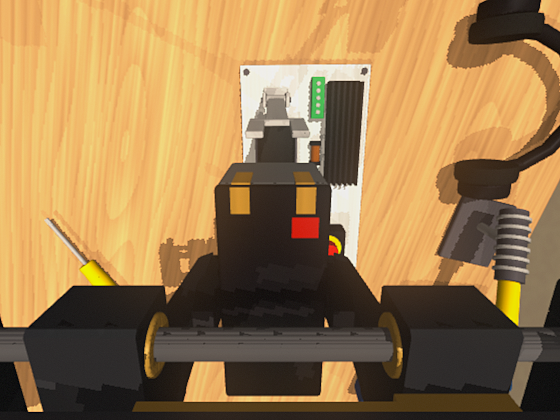

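```bash
python3 - <<'E'
from h import *
from scipy.optimize import least_squares
z=np.load('w5.npz');st=dict(tool_pos=z['pos'],eef_rot=z['rot']);im=z['im']
g=cv2.cvtColor(im,cv2.COLOR_BGR2HSV).astype(int);w=(g[...,1]<50)&(g[...,2]>110)
Q=lambda u,v: ray_at_z('wrist',(u,v),.012,st)[:2]
top=[Q(u,min(v for v in range(55,90) if w[v,u])-.5) for u in range(252,360,4)]
left=[Q(min(u for u in range(225,260) if w[v,u])-.5,v) for v in range(75,115,3)]
right=[Q(max(u for u in range(350,385) if w[v,u])+.5,v) for v in range(80,200,4)]
top,left,right=map(np.array,(top,left,right))
def f(p):
    e=np.array([np.cos(p[2]),np.sin(p[2])]);n=np.array([-e[1],e[0]]);o=p[:2]
    return np.r_[(top-o)@n-.12,(left-o)@e+.045,(right-o)@e-.12]
s=least_squares(f,[.547,.004,.247],loss='soft_l1',f_scale=.001);print(s.x,np.abs(s.fun).mean(), [np.median(k) for k in np.split(s.fun,[len(top),len(top)+len(left)])])
P=cloud(z['d'],'wrist',st)
m=(P[...,2]>.1)&(P[...,2]<.26)&(np.hypot(P[...,0]-.528,P[...,1]-.08)<.06);p=P[m];k=p[:,2]>p[:,2].max()-.012;print('strap tip',p[k].mean(0),p[:,2].max())
# battery top in hand
m=(np.hypot(P[...,0]-.546,P[...,1])<.075)&(P[...,2]>.335)&(P[...,2]<.36);print(P[m][:,1].max(),len(P[m]))
m=(P[...,2]>.31)&(P[...,2]<.33)
E
```

```text
[0.54638985 0.00402865 0.24314204] 0.00031894390015758484 [np.float64(-4.097605363329038e-05), np.float64(0.00014964268837178857), np.float64(-7.61392753250642e-05)]
strap tip [0.5323119  0.05866892 0.23964243] 0.2431420681831365
0.0542174795418036 22437
```

The base fit is good: origin (0.5464,0.0040), yaw 0.243. The strap leans slightly over the tray, and the wrist camera hangs on that side. I'll nudge the strap back with the battery's end before lowering.

```bash
python3 -m pendant '[{"claw":0,"dx":0,"dy":0,"dz":-40,"twist":0},{"claw":0,"dx":0,"dy":0,"dz":-80,"twist":0},{"claw":0,"dx":0,"dy":0,"dz":-110,"twist":0},{"claw":0,"dx":0,"dy":0,"dz":-122,"twist":0},{"claw":0,"dx":0,"dy":0,"dz":-122,"twist":0},{"claw":0,"dx":-2,"dy":8,"dz":-122,"twist":0},{"claw":0,"dx":-4,"dy":16,"dz":-122,"twist":0},{"claw":0,"dx":-6,"dy":24,"dz":-122,"twist":0}]'
python3 -m pendant '[{"claw":0,"dx":-2,"dy":8,"dz":0,"twist":0},{"claw":0,"dx":-4,"dy":16,"dz":0,"twist":0},{"claw":0,"dx":-6,"dy":24,"dz":0,"twist":0},{"claw":0,"dx":-7,"dy":29,"dz":0,"twist":0},{"claw":0,"dx":-7,"dy":29,"dz":0,"twist":0}]'
```

```text
clock: 9.8
tool_pos: [0.5412, 0.0282, 0.2023]
eef_rot: [0.616, 0.787, 0.001, 0.001]
contact_force: [0.6, -1.1, -4.1]
opening: 0.483
finger_force: 45.0
clock: 10.3
tool_pos: [0.5328, 0.0572, 0.2007]
eef_rot: [0.616, 0.788, 0.0, -0.0]
contact_force: [-0.0, 0.1, -5.8]
opening: 0.483
finger_force: 45.0
```

```bash
python3 -m pendant '[{"claw":0,"dx":3,"dy":-14,"dz":0,"twist":0},{"claw":0,"dx":7,"dy":-28,"dz":0,"twist":0},{"claw":0,"dx":11,"dy":-42,"dz":0,"twist":0},{"claw":0,"dx":14,"dy":-55,"dz":0,"twist":0},{"claw":0,"dx":14,"dy":-55,"dz":0,"twist":0},{"claw":0,"dx":14,"dy":-55,"dz":0,"twist":0}]'
python3 - <<'E'
from h import *
st,im,d,P=look('w6')
o=np.array([.5464,.0040]);c,s=np.cos(.243),np.sin(.243)
def B(p): q=p[...,:2]-o;return np.stack([q[...,0]*c+q[...,1]*s,-q[...,0]*s+q[...,1]*c,p[...,2]-.012],-1)
b=B(P);print('tcp',B(st['tool_pos']),st['eef_rot'])
m=(d>0)&(abs(b[...,0])<.022)&(b[...,2]>.08)&(b[...,2]<.26)&(b[...,1]>.056)&(b[...,1]<.18)
p=b[m]
for z in np.arange(.08,.25,.02):
    k=p[abs(p[:,2]-z)<.01]; 
    if len(k)>5: print(z.round(2),len(k),np.median(k[:,1]).round(4))
m=(d>0)&(abs(b[...,0])<.04)&(abs(b[...,1])<.056)&(b[...,2]>.208)&(b[...,2]<.222);p=b[m]
print('battop',len(p),p.min(0),p.max(0),cv2.minAreaRect(p[:,:2].astype(np.float32)),p[:,2].mean())
m=(d>0)&(abs(b[...,0])<.03)&(b[...,1]>.035)&(b[...,1]<.056)&(b[...,2]>.165)&(b[...,2]<.205);p=b[m];print('front face',len(p),np.median(p[:,1]),np.percentile(p[:,0],[2,98]))
cv2.imwrite('pics/w6.png',im)
E
```

```text
clock: 10.9
tool_pos: [0.5473, 0.0005, 0.2007]
eef_rot: [0.617, 0.787, 0.0, -0.0]
contact_force: [-0.4, 0.8, -5.1]
opening: 0.486
finger_force: 45.0
tcp [ 1.85098220e-05 -3.64367209e-03  1.88650257e-01] [ 6.17130091e-01  7.86861049e-01  2.47498765e-04 -2.81031827e-04]
0.08 124 0.0829
0.1 224 0.0868
0.12 373 0.0915
0.14 524 0.0974
0.16 888 0.1035
0.18 2131 0.1108
0.2 33 0.1124
battop 21104 [-0.03840118 -0.05085503  0.20800221] [0.03615991 0.04771439 0.22198124] ((-0.001262214034795761, -0.0013578645884990692), (0.09838762879371643, 0.07454667240381241), 88.97867584228516) 0.21754573728773635
front face 1481 0.04674401648973363 [-0.02086218  0.01874435]
```

View pics/w6.png

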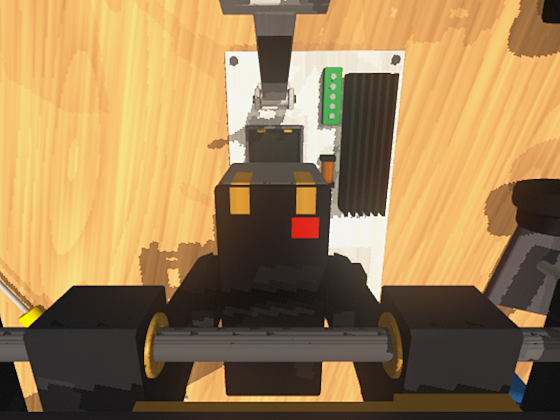

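Strap is now back at ~1.83 rad. The battery hangs centred over the tray (front face at y=46.7 mm), so I'll lower it.

```bash
python3 -m pendant '[{"claw":0,"dx":0,"dy":2,"dz":-35,"twist":0},{"claw":0,"dx":0,"dy":2,"dz":-70,"twist":0},{"claw":0,"dx":0,"dy":2,"dz":-100,"twist":0},{"claw":0,"dx":0,"dy":2,"dz":-120,"twist":0},{"claw":0,"dx":0,"dy":2,"dz":-130,"twist":0},{"claw":0,"dx":0,"dy":2,"dz":-134,"twist":0},{"claw":0,"dx":0,"dy":2,"dz":-134,"twist":0},{"claw":0,"dx":0,"dy":2,"dz":-134,"twist":0}]'
python3 -c "
from h import *
st=r.get_state();q=st['tool_pos'][:2]-[.5464,.004];c,s=np.cos(.243),np.sin(.243);print(q[0]*c+q[1]*s,-q[0]*s+q[1]*c)"
```

```text
clock: 11.75
tool_pos: [0.5482, 0.0033, 0.0678]
eef_rot: [0.617, 0.787, 0.001, 0.001]
contact_force: [0.9, 0.0, -5.1]
opening: 0.481
finger_force: 45.0
0.0015855456371446912 -0.001136038932945823
```

```bash
python3 -m pendant '[{"claw":0,"dx":-1,"dy":-1,"dz":-8,"twist":0},{"claw":0,"dx":-1,"dy":-1,"dz":-14,"twist":0},{"claw":0,"dx":-1,"dy":-1,"dz":-19,"twist":0},{"claw":0,"dx":-1,"dy":-1,"dz":-23,"twist":0},{"claw":0,"dx":-1,"dy":-1,"dz":-26,"twist":0},{"claw":0,"dx":-1,"dy":-1,"dz":-28,"twist":0},{"claw":0,"dx":-1,"dy":-1,"dz":-29,"twist":0},{"claw":0,"dx":-1,"dy":-1,"dz":-30,"twist":0}]'
```

```text
clock: 12.55
tool_pos: [0.5464, 0.0019, 0.0367]
eef_rot: [0.617, 0.787, 0.0, 0.0]
contact_force: [-0.3, 0.6, -5.6]
opening: 0.48
finger_force: 45.0
```

```bash
python3 -m pendant '[{"claw":0,"dx":0,"dy":0,"dz":-1,"twist":0},{"claw":0,"dx":0,"dy":0,"dz":-2,"twist":0},{"claw":0,"dx":0,"dy":0,"dz":-3,"twist":0},{"claw":0,"dx":0,"dy":0,"dz":-3,"twist":0}]'
```

```text
clock: 12.95
tool_pos: [0.5464, 0.0019, 0.0348]
eef_rot: [0.617, 0.787, 0.0, 0.0]
contact_force: [-1.4, -0.6, 4.3]
opening: 0.483
finger_force: 45.0
```

Seated (the force reversed). I'll release with a small opening and lift.

```bash
python3 -m pendant '[{"claw":0.56,"dx":0,"dy":0,"dz":0,"twist":0},{"claw":0.56,"dx":0,"dy":0,"dz":0,"twist":0},{"claw":0.56,"dx":0,"dy":0,"dz":0,"twist":0},{"claw":0.56,"dx":0,"dy":0,"dz":10,"twist":0},{"claw":0.56,"dx":0,"dy":0,"dz":30,"twist":0},{"claw":0.56,"dx":0,"dy":0,"dz":70,"twist":0},{"claw":0.56,"dx":0,"dy":0,"dz":110,"twist":0},{"claw":0.56,"dx":0,"dy":0,"dz":150,"twist":0}]'
python3 -m pendant '[{"claw":0,"dx":6,"dy":-24,"dz":45,"twist":0},{"claw":0,"dx":6,"dy":-24,"dz":80,"twist":0},{"claw":0,"dx":6,"dy":-24,"dz":80,"twist":0}]'
cat >> h.py <<'E'
o0=np.array([.5464,.0040]);C,S=np.cos(.243),np.sin(.243)
def B(p):
    p=np.asarray(p);q=p[...,:2]-o0;return np.stack([q[...,0]*C+q[...,1]*S,-q[...,0]*S+q[...,1]*C,p[...,2]-.012],-1)
def Winv(b): return np.array([o0[0]+b[0]*C-b[1]*S,o0[1]+b[0]*S+b[1]*C,b[2]+.012])
E
python3 - <<'E'
from h import *
st,im,d,P=look('w7',['battery_mid','stud','hold_down_hinge']);b=B(P);print(B(st['tool_pos']))
m=(d>0)&(abs(b[...,0])<.04)&(abs(b[...,1])<.06)&(b[...,2]>.045)&(b[...,2]<.06);p=b[m]
print(len(p),cv2.minAreaRect(p[:,:2].astype(np.float32)),p[:,2].mean())
E
```

```text
clock: 13.75
tool_pos: [0.546, 0.0019, 0.1858]
eef_rot: [0.616, 0.787, 0.0, -0.0]
contact_force: [1.1, -0.4, 0.0]
opening: 0.559
finger_force: 0.0
clock: 14.05
tool_pos: [0.5552, -0.0219, 0.2692]
eef_rot: [0.617, 0.787, 0.004, 0.004]
contact_force: [1.0, 0.5, 0.8]
opening: 0.312
finger_force: 0.0
battery_mid 0.58 271 150 [0.5461 0.0075 0.0641]
stud 0.68 272 223 [ 0.5638 -0.0615  0.0907]
stud 0.32 329 252 [ 0.6402 -0.0901  0.0612]
hold_down_hinge 0.93 268 72 [0.5258 0.0792 0.0794]
[ 0.00231957 -0.0272164   0.25723983]
3784 ((-0.0018542781472206116, 0.0002617649734020233), (0.0962468758225441, 0.04302996024489403), 89.95636749267578) 0.05215474633827867
```

Battery seated: top at 52.2 mm, centre within 2 mm. Next I'll take the closed fingers over and behind the strap.

```bash
python3 -m pendant '[{"claw":0,"dx":-8,"dy":33,"dz":12,"twist":0},{"claw":0,"dx":-18,"dy":73,"dz":16,"twist":0},{"claw":0,"dx":-28,"dy":113,"dz":16,"twist":0},{"claw":0,"dx":-38,"dy":153,"dz":16,"twist":0},{"claw":0,"dx":-43,"dy":173,"dz":12,"twist":0},{"claw":0,"dx":-43,"dy":173,"dz":-20,"twist":0},{"claw":0,"dx":-43,"dy":173,"dz":-55,"twist":0},{"claw":0,"dx":-43,"dy":173,"dz":-65,"twist":0}]'
python3 -c "
from h import *
st=r.get_state();print(B(st['tool_pos']),st['q'].round(2))"
```

```text
clock: 15.05
tool_pos: [0.5064, 0.1496, 0.1947]
eef_rot: [0.616, 0.788, -0.004, -0.002]
contact_force: [0.8, -0.2, -0.2]
opening: 0.005
finger_force: 0.0
[-0.00381307  0.15099812  0.18268645] [ 0.02  0.7  -0.66  1.88  0.59  0.78 -0.72]
```

```bash
python3 -m pendant '[{"claw":0,"dx":6,"dy":-19,"dz":0,"twist":0},{"claw":0,"dx":12,"dy":-39,"dz":-2,"twist":0},{"claw":0,"dx":17,"dy":-58,"dz":-3,"twist":0},{"claw":0,"dx":22,"dy":-78,"dz":-5,"twist":0},{"claw":0,"dx":26,"dy":-92,"dz":-7,"twist":0},{"claw":0,"dx":29,"dy":-107,"dz":-13,"twist":0},{"claw":0,"dx":32,"dy":-116,"dz":-18,"twist":0},{"claw":0,"dx":34,"dy":-125,"dz":-22,"twist":0}]'
python3 -c "
from h import *
st=r.get_state();print(B(st['tool_pos']))"
```

```text
clock: 15.85
tool_pos: [0.5434, 0.0255, 0.1762]
eef_rot: [0.617, 0.787, 0.0, -0.0]
contact_force: [0.6, 1.7, 0.5]
opening: 0.007
finger_force: 0.6
[0.00225592 0.02156621 0.16418623]
```

```bash
python3 -m pendant '[{"claw":0,"dx":3,"dy":-15,"dz":-12,"twist":0},{"claw":0,"dx":6,"dy":-28,"dz":-24,"twist":0},{"claw":0,"dx":9,"dy":-39,"dz":-40,"twist":0},{"claw":0,"dx":11,"dy":-48,"dz":-55,"twist":0},{"claw":0,"dx":12,"dy":-52,"dz":-68,"twist":0},{"claw":0,"dx":13,"dy":-55,"dz":-80,"twist":0},{"claw":0,"dx":13,"dy":-57,"dz":-92,"twist":0},{"claw":0,"dx":13,"dy":-58,"dz":-98,"twist":0}]'
python3 -m pendant '[{"claw":0,"dx":0,"dy":0,"dz":-3,"twist":0},{"claw":0,"dx":0,"dy":0,"dz":-5,"twist":0},{"claw":0,"dx":0,"dy":0,"dz":-7,"twist":0},{"claw":0,"dx":0,"dy":0,"dz":-7,"twist":0}]'
```

```text
clock: 16.65
tool_pos: [0.5559, -0.0319, 0.0775]
eef_rot: [0.616, 0.787, -0.0, -0.001]
contact_force: [-0.4, 0.0, -0.0]
opening: 0.004
finger_force: 0.2
clock: 17.05
tool_pos: [0.5564, -0.0317, 0.0734]
eef_rot: [0.616, 0.787, 0.0, 0.001]
contact_force: [-3.4, 0.0, 10.8]
opening: 0.001
finger_force: 5.4
```

Strap is flat (tip z 73.4 mm at 11 N). Now for the clip.

```bash
python3 -m pendant '[{"claw":0,"dx":0,"dy":0,"dz":30,"twist":0},{"claw":0,"dx":0,"dy":-10,"dz":75,"twist":-0.14},{"claw":0,"dx":-10,"dy":-35,"dz":110,"twist":-0.28},{"claw":0,"dx":-20,"dy":-65,"dz":130,"twist":-0.42},{"claw":0,"dx":-35,"dy":-95,"dz":140,"twist":-0.56},{"claw":0,"dx":-50,"dy":-125,"dz":140,"twist":-0.7},{"claw":0,"dx":-65,"dy":-155,"dz":140,"twist":-0.84},{"claw":0,"dx":-80,"dy":-185,"dz":140,"twist":-0.98}]'
python3 -m pendant '[{"claw":0.3,"dx":-10,"dy":-20,"dz":0,"twist":-0.14},{"claw":0.45,"dx":-20,"dy":-40,"dz":0,"twist":-0.28},{"claw":0.45,"dx":-30,"dy":-60,"dz":0,"twist":-0.42},{"claw":0.45,"dx":-37,"dy":-70,"dz":0,"twist":-0.56},{"claw":0.45,"dx":-37,"dy":-70,"dz":-10,"twist":-0.7},{"claw":0.45,"dx":-37,"dy":-70,"dz":-20,"twist":-0.84},{"claw":0.45,"dx":-37,"dy":-70,"dz":-30,"twist":-0.98},{"claw":0.45,"dx":-37,"dy":-70,"dz":-40,"twist":-1.12}]'
python3 -m pendant '[{"claw":0.45,"dx":0,"dy":0,"dz":-10,"twist":-0.14},{"claw":0.45,"dx":0,"dy":0,"dz":-20,"twist":-0.26},{"claw":0.45,"dx":0,"dy":0,"dz":-20,"twist":-0.26},{"claw":0.45,"dx":0,"dy":0,"dz":-20,"twist":-0.26}]'
cat > clip.py <<'E'
from h import *
import sys
st,im,d,P=look(sys.argv[1],['clip_grip','clip_seat','stud'])
hsv=cv2.cvtColor(im,cv2.COLOR_BGR2HSV)
m=((hsv[...,0]>4)&(hsv[...,0]<18)&(hsv[...,1]>190)&(hsv[...,2]>100)).astype(np.uint8)
m&=(abs(P[...,2]-float(sys.argv[2]))<.004)
n,l,s,c=cv2.connectedComponentsWithStats(m)
for k in range(1,n):
    if s[k,4]>80:
        p=P[l==k];print(s[k],cv2.minAreaRect(p[:,:2].astype(np.float32)),p.mean(0))
x,y=st['eef_rot'][:2];print(st['tool_pos'],'yaw',2*np.arctan2(y,x),st['q'].round(2))
E
python3 clip.py w8 0.014
```

```text
clock: 17.85
tool_pos: [0.476, -0.2181, 0.2125]
eef_rot: [0.916, 0.402, 0.001, 0.001]
contact_force: [-0.2, -0.0, -0.0]
opening: 0.002
finger_force: 0.0
clock: 18.65
tool_pos: [0.4398, -0.2869, 0.1719]
eef_rot: [0.989, -0.146, 0.001, 0.0]
contact_force: [-0.1, -1.1, 0.6]
opening: 0.447
finger_force: 0.0
clock: 19.05
tool_pos: [0.4397, -0.2869, 0.1521]
eef_rot: [0.963, -0.268, 0.0, -0.0]
contact_force: [1.0, 0.5, -0.1]
opening: 0.449
finger_force: 0.0
clip_grip 0.77 274 191 [ 0.4429 -0.289   0.0144]
clip_grip 0.69 499 227 [ 0.3075 -0.4459  0.014 ]
clip_seat 0.94 145 45 [ 0.5972 -0.2609 -0.001 ]
clip_seat 0.64 479 267 [ 0.2674 -0.4209 -0.001 ]
stud 0.67 276 159 [ 0.4633 -0.3035  0.0008]
[262 180  23  29 605] ((0.43928664922714233, -0.2868456542491913), (0.019633950665593147, 0.025274699553847313), 59.201927185058594) [ 0.43971285 -0.28750281  0.01386507]
[ 0.43968959 -0.2868579   0.15209453] yaw -0.5436221425739851 [ 0.52  0.69 -0.04  1.95  0.06  0.5  -1.68]
```

```bash
python3 -m pendant '[{"claw":0.45,"dx":0,"dy":0,"dz":-45,"twist":0.006},{"claw":0.45,"dx":0,"dy":0,"dz":-90,"twist":0.006},{"claw":0.45,"dx":0,"dy":0,"dz":-120,"twist":0.006},{"claw":0.45,"dx":0,"dy":0,"dz":-138,"twist":0.006},{"claw":0.45,"dx":0,"dy":0,"dz":-146,"twist":0.006},{"claw":0.45,"dx":0,"dy":0,"dz":-149,"twist":0.006},{"claw":0.45,"dx":0,"dy":0,"dz":-149,"twist":0.006},{"claw":0.45,"dx":0,"dy":0,"dz":-149,"twist":0.006}]'
python3 -m pendant '[{"claw":0,"dx":0,"dy":0,"dz":0,"twist":0},{"claw":0,"dx":0,"dy":0,"dz":0,"twist":0},{"claw":0,"dx":0,"dy":0,"dz":0,"twist":0},{"claw":0,"dx":0,"dy":0,"dz":0,"twist":0},{"claw":0,"dx":0,"dy":0,"dz":0,"twist":0}]' 50
```

```text
clock: 20.05
tool_pos: [0.44, -0.2876, 0.0038]
eef_rot: [0.964, -0.267, 0.001, 0.0]
contact_force: [-0.1, -0.3, -0.5]
opening: 0.456
finger_force: 0.0
clock: 20.55
tool_pos: [0.4396, -0.2873, 0.0032]
eef_rot: [0.964, -0.267, 0.0, 0.0]
contact_force: [0.2, -0.0, 5.8]
opening: 0.221
finger_force: 50.0
```

```bash
python3 -m pendant '[{"claw":0,"dx":0,"dy":0,"dz":25,"twist":0},{"claw":0,"dx":0,"dy":0,"dz":65,"twist":0.1},{"claw":0,"dx":0,"dy":20,"dz":105,"twist":0.22},{"claw":0,"dx":5,"dy":55,"dz":120,"twist":0.36},{"claw":0,"dx":12,"dy":95,"dz":120,"twist":0.5},{"claw":0,"dx":20,"dy":135,"dz":120,"twist":0.64},{"claw":0,"dx":28,"dy":170,"dz":120,"twist":0.76},{"claw":0,"dx":35,"dy":192,"dz":120,"twist":0.78}]'
python3 -m pendant '[{"claw":0,"dx":0,"dy":7,"dz":0,"twist":0},{"claw":0,"dx":0,"dy":7,"dz":0,"twist":0},{"claw":0,"dx":0,"dy":7,"dz":0,"twist":0}]'
python3 clip.py w9 0.133
python3 -c "
from h import *
st=r.get_state();print(B(st['tool_pos']))"
```

```text
clock: 21.35
tool_pos: [0.4745, -0.0918, 0.1227]
eef_rot: [0.992, 0.122, 0.0, -0.001]
contact_force: [0.4, 0.2, 0.3]
opening: 0.22
finger_force: 50.0
clock: 21.65
tool_pos: [0.4736, -0.0899, 0.1226]
eef_rot: [0.993, 0.118, -0.001, 0.001]
contact_force: [-0.1, 0.3, -0.7]
opening: 0.219
finger_force: 50.0
clip_grip 0.86 552 29 [ 0.6399 -0.2445  0.0134]
clip_grip 0.56 274 275 [ 0.4773 -0.0886  0.1337]
clip_seat 0.84 533 103 [ 5.943e-01 -2.644e-01 -1.000e-04]
clip_seat 0.56 274 175 [ 0.4944 -0.0845  0.001 ]
stud 0.62 270 68 [ 0.5646 -0.0661  0.0921]
[ 253  253   42   51 2014] ((0.473907470703125, -0.08958602696657181), (0.02505239099264145, 0.018791060894727707), 12.923131942749023) [ 0.47493444 -0.0891697   0.13306917]
[ 0.47356265 -0.08992056  0.12260769] yaw 0.23629033219431594 [ 0.18  0.71 -0.15  2.09  0.28  0.36 -1.53]
[-0.09283967 -0.07347714  0.11069912]
```

View pics/w9.png

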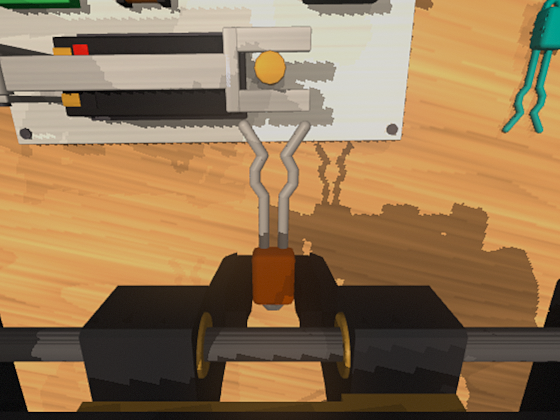

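The clip is held straight, with its mouth around (273,124). The stud head is at (270,68) between the fork tines, and the strap is flat. I'll measure the stud head.

```bash
cat > stud.py <<'E'
from h import *
import sys
z=np.load(sys.argv[1]+'.npz');st=dict(tool_pos=z['pos'],eef_rot=z['rot']);im=z['im'];P=cloud(z['d'],'wrist',st)
h=cv2.cvtColor(im,cv2.COLOR_BGR2HSV);m=((h[...,1]>120)&(h[...,0]>12)&(h[...,0]<35)&(abs(P[...,2]-.092)<.006)&(np.hypot(P[...,0]-.564,P[...,1]+.066)<.02)).astype(np.uint8)
ys,xs=np.where(m);(cx,cy),rad=cv2.minEnclosingCircle(np.c_[xs,ys].astype(np.float32));w=ray_at_z('wrist',(cx,cy),.092,st)
print('head px',cx,cy,rad,w,'base',B(w),'z',np.median(P[m>0][:,2]))
# legs / mouth in hand (height tcp-0.0007)
zl=st['tool_pos'][2]-.0007
m=(abs(P[...,2]-zl)<.006)&(h[...,1]<70)
t=(P[...,:2]-st['tool_pos'][:2]);x,y=st['eef_rot'][:2];yaw=2*np.arctan2(y,x);f=t[...,0]*np.cos(yaw)+t[...,1]*np.sin(yaw);s=-t[...,0]*np.sin(yaw)+t[...,1]*np.cos(yaw)
for a in (20,30,38,45,52,60,68):
    k=m&(abs(f-a/1000)<.003)&(abs(s)<.02);v=s[k]
    if len(v): print(a,len(v),v.min().round(4),v.max().round(4),((v.min()+v.max())/2).round(4),np.median(P[k][:,2]).round(4))
# strap tip
b=B(P);k=(abs(b[...,0])<.022)&(b[...,1]<-.05)&(b[...,1]>-.1)&(b[...,2]>.05)&(b[...,2]<.07);print('fork z',np.median(b[k][:,2]),np.percentile(b[k][:,0],[1,99]))
print('tcp',B(st['tool_pos']),yaw)
E
python3 stud.py w9
```

```text
head px 270.0 67.0 17.02948570251465 [ 0.56464246 -0.0660667   0.092     ] base [ 0.00084737 -0.0723976   0.08      ] z 0.09201071380121195
20 219 -0.0062 0.0069 0.0004 0.124
30 238 -0.0065 0.0069 0.0002 0.124
38 282 -0.009 0.0089 -0.0001 0.1239
45 281 -0.0103 0.0107 0.0002 0.1239
52 311 -0.0102 0.0106 0.0002 0.1239
60 354 -0.0121 0.0124 0.0001 0.1239
68 338 -0.0149 0.0154 0.0002 0.1237
fork z 0.061082689269412446 [-0.02044408  0.02172655]
tcp [-0.09329617 -0.07363542  0.11060769] 0.23629033219431594
```

```bash
python3 -m pendant '[{"claw":0,"dx":0,"dy":1,"dz":-15,"twist":0.006},{"claw":0,"dx":0,"dy":1,"dz":-30,"twist":0.006},{"claw":0,"dx":0,"dy":1,"dz":-40,"twist":0.006},{"claw":0,"dx":0,"dy":1,"dz":-43,"twist":0.006},{"claw":0,"dx":0,"dy":1,"dz":-43,"twist":0.006},{"claw":0,"dx":0,"dy":1,"dz":-43,"twist":0.006}]'
python3 -c "
from h import *
look('w10')"; python3 stud.py w10
```

```text
clock: 22.45
tool_pos: [0.4746, -0.0873, 0.0801]
eef_rot: [0.993, 0.122, 0.0, 0.0]
contact_force: [0.5, -0.1, 0.1]
opening: 0.219
finger_force: 50.0
head px 276.5 61.5 22.638561248779297 [ 0.56438116 -0.0658315   0.092     ] base [ 0.00065034 -0.07210643  0.08      ] z 0.09198183123048563
20 230 -0.0062 0.007 0.0004 0.0816
30 238 -0.0065 0.0069 0.0002 0.0815
38 279 -0.009 0.0094 0.0002 0.0815
45 277 -0.0104 0.0107 0.0002 0.0815
52 315 -0.0102 0.0106 0.0002 0.0814
60 388 -0.012 0.0124 0.0002 0.0814
68 336 -0.0149 0.0153 0.0002 0.0813
fork z 0.061078749377909095 [-0.02043383  0.02169082]
tcp [-0.09167893 -0.07136063  0.06807356] 0.244548259567881
```

```bash
python3 -m pendant '[{"claw":0,"dx":12,"dy":2.3,"dz":0,"twist":0},{"claw":0,"dx":22,"dy":4.7,"dz":0,"twist":0},{"claw":0,"dx":29,"dy":6.5,"dz":0,"twist":0},{"claw":0,"dx":34,"dy":7.7,"dz":0,"twist":0},{"claw":0,"dx":38,"dy":8.7,"dz":0,"twist":0},{"claw":0,"dx":41,"dy":9.5,"dz":0,"twist":0},{"claw":0,"dx":44,"dy":10.2,"dz":0,"twist":0},{"claw":0,"dx":44,"dy":10.2,"dz":0,"twist":0}]'
python3 -c "
from h import *
look('w11')"; python3 stud.py w11
```

```text
clock: 23.3
tool_pos: [0.5197, -0.0766, 0.0799]
eef_rot: [0.992, 0.122, 0.001, -0.0]
contact_force: [0.0, 0.9, -0.6]
opening: 0.218
finger_force: 50.0
head px 275.5 181.5 19.039531707763672 [ 0.56539698 -0.06576031  0.092     ] base [ 0.00165345 -0.07228175  0.08      ] z 0.09196585172679345
20 235 -0.0062 0.007 0.0004 0.0814
30 603 -0.02 0.02 0.0 0.0741
38 242 -0.0199 0.0198 -0.0001 0.0802
45 198 -0.0108 0.02 0.0046 0.0811
52 350 -0.0107 0.02 0.0047 0.0813
60 755 -0.0199 0.0199 -0.0 0.0796
68 456 -0.0196 0.02 0.0002 0.0808
fork z 0.06140319907633372 [-0.02070675  0.02167111]
tcp [-0.04531519 -0.07176374  0.06790791] 0.24520805207794732
```

The clip is through with zero residual force. I'll release and check.

```bash
python3 -m pendant '[{"claw":0.4,"dx":0,"dy":0,"dz":0,"twist":0},{"claw":0.4,"dx":0,"dy":0,"dz":0,"twist":0},{"claw":0.4,"dx":0,"dy":0,"dz":0,"twist":0},{"claw":0.4,"dx":0,"dy":0,"dz":20,"twist":0},{"claw":0.4,"dx":0,"dy":0,"dz":55,"twist":0},{"claw":0.2,"dx":0,"dy":0,"dz":80,"twist":0},{"claw":0,"dx":0,"dy":0,"dz":80,"twist":0},{"claw":0,"dx":0,"dy":0,"dz":80,"twist":0}]'
python3 clip.py w12 0.090; python3 - <<'E'
from h import *
z=np.load('w12.npz');st=dict(tool_pos=z['pos'],eef_rot=z['rot']);b=B(cloud(z['d'],'wrist',st))
h=cv2.cvtColor(z['im'],cv2.COLOR_BGR2HSV);m=(h[...,0]>4)&(h[...,0]<18)&(h[...,1]>190)&(abs(b[...,2]-.078)<.005)&(b[...,0]<-.02)&(b[...,0]>-.08);print('grip base',cv2.minAreaRect(b[m][:,:2].astype(np.float32)),b[m].mean(0))
E
```

```text
clock: 24.15
tool_pos: [0.5184, -0.077, 0.1599]
eef_rot: [0.993, 0.122, 0.0, 0.0]
contact_force: [0.2, -0.6, -0.0]
opening: 0.152
finger_force: 0.0
clip_grip 0.9 275 212 [ 0.5232 -0.0761  0.083 ]
clip_grip 0.66 504 102 [ 0.64  -0.244  0.014]
clip_seat 0.78 490 155 [ 0.5973 -0.2608 -0.0015]
clip_seat 0.67 275 152 [ 0.5647 -0.0663  0.0921]
stud 0.7 273 152 [ 0.5642 -0.0645  0.092 ]
[ 0.51843386 -0.07702155  0.15994618] yaw 0.24471351878574313 [ 0.18  0.68 -0.2   1.95  0.25  0.54 -1.51]
grip base ((0.0, 0.0), (0.0, 0.0), 0.0) [nan nan nan]<stdin>:3: RuntimeWarning: Mean of empty slice.
  ret = um.true_divide(
```

View pics/w12.png

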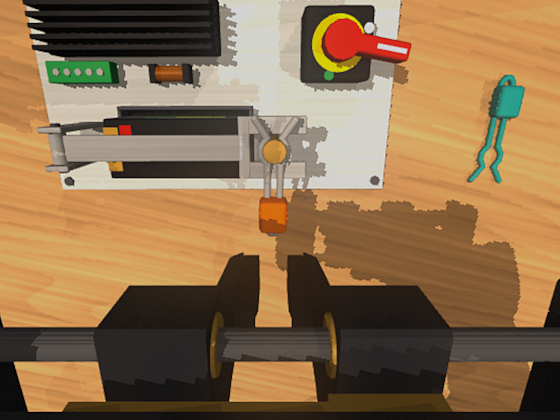

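```bash
python3 - <<'E'
from h import *
z=np.load('w12.npz');st=dict(tool_pos=z['pos'],eef_rot=z['rot']);b=B(cloud(z['d'],'wrist',st))
h=cv2.cvtColor(z['im'],cv2.COLOR_BGR2HSV)
m=np.zeros(h.shape[:2],bool);m[195:238,255:292]=1;m&=(h[...,0]<20)&(h[...,1]>180)&(b[...,2]>.05);p=b[m]
print(len(p),cv2.minAreaRect(p[:,:2].astype(np.float32)),p.min(0),p.max(0))
# top-surface slope along x
for x in np.arange(-.062,-.02,.004):
    k=p[abs(p[:,0]-x)<.002]
    if len(k)>3: print(x.round(3),len(k),np.median(k[:,2]).round(4))
# legs
q=b[(abs(b[...,1]+.072)<.012)&(abs(b[...,0])<.035)&(b[...,2]>.06)&(b[...,2]<.09)&(h[...,1]<80)]
for x in np.arange(-.03,.032,.005):
    k=q[(abs(q[:,0]-x)<.0025)]
    if len(k)>3:print('leg',x.round(3),len(k),np.percentile(k[:,2],95).round(4))
# leg tips extent
t=q[q[:,2]>.0635];print('tip x max',t[:,0].max())
E
```

```text
949 ((-0.014178909361362457, -0.07187104970216751), (0.01978529430925846, 0.09211571514606476), 88.89632415771484) [-0.06039365 -0.08102554  0.05985236] [ 0.03189498 -0.06124686  0.2940569 ]
-0.058 114 0.0666
-0.054 127 0.0675
-0.05 128 0.0684
-0.046 137 0.0693
-0.042 142 0.0703
-0.038 176 0.0702
-0.034 121 0.0649
leg -0.03 77 0.0646
leg -0.025 91 0.0659
leg -0.02 182 0.0669
leg -0.015 226 0.0677
leg -0.01 190 0.069
leg -0.005 80 0.0714
leg 0.0 59 0.0727
leg 0.005 87 0.0743
leg 0.01 187 0.0737
leg 0.015 272 0.0746
leg 0.02 280 0.0749
tip x max 0.022639817502119595
```

The clip sits on the stud between fork and head (grip at (273,215)), drooping slightly. The seat works out at about 0.5 mm off axis and +2 to +4 mm in height, within tolerance. Next is the isolator: its lever is at (345,40)→(408,50), pointing along -y.

```bash
python3 -m pendant '[{"claw":0,"dx":30,"dy":-9,"dz":10,"twist":0},{"claw":0,"dx":70,"dy":-21,"dz":10,"twist":0},{"claw":0,"dx":110,"dy":-33,"dz":10,"twist":0},{"claw":0,"dx":145,"dy":-44,"dz":10,"twist":0},{"claw":0,"dx":160,"dy":-49,"dz":0,"twist":0},{"claw":0,"dx":160,"dy":-49,"dz":-40,"twist":0},{"claw":0,"dx":160,"dy":-49,"dz":-65,"twist":0},{"claw":0,"dx":160,"dy":-49,"dz":-65,"twist":0}]'
python3 - <<'E'
from h import *
st,im,d,P=look('w13',['isolator_end','isolator_axis']);b=B(P);h=cv2.cvtColor(im,cv2.COLOR_BGR2HSV)
m=((h[...,0]<6)|(h[...,0]>174))&(h[...,1]>170)&(abs(b[...,2]-.049)<.006)&(b[...,1]<-.08);p=b[m];print(len(p),p.min(0) if len(p) else 0,p.max(0) if len(p) else 0)
print(B(st['tool_pos']),st['tool_pos'])
E
```

```text
clock: 25.15
tool_pos: [0.6744, -0.1254, 0.0893]
eef_rot: [0.992, 0.122, -0.005, -0.001]
contact_force: [-0.4, -0.1, -0.3]
opening: 0.005
finger_force: 0.0
isolator_axis 0.71 212 272 [ 0.6488 -0.0944  0.0604]
1129 [ 0.066454   -0.13482683  0.0430414 ] [ 0.08417475 -0.10554594  0.05073357]
[ 0.09311854 -0.15643476  0.0773212 ] [ 0.6744234  -0.12543301  0.0893212 ]
```

```bash
python3 -m pendant '[{"claw":0,"dx":0,"dy":0,"dz":-25,"twist":0},{"claw":0,"dx":0,"dy":0,"dz":-42,"twist":0},{"claw":0,"dx":0,"dy":0,"dz":-46,"twist":0},{"claw":0,"dx":0,"dy":0,"dz":-46,"twist":0}]'
python3 -m pendant '[{"claw":0,"dx":-12,"dy":-3,"dz":0,"twist":0},{"claw":0,"dx":-23,"dy":-10,"dz":0,"twist":0},{"claw":0,"dx":-33,"dy":-12,"dz":0,"twist":0},{"claw":0,"dx":-43,"dy":-13,"dz":0,"twist":0},{"claw":0,"dx":-50,"dy":-10,"dz":0,"twist":0},{"claw":0,"dx":-57,"dy":-6,"dz":0,"twist":0},{"claw":0,"dx":-62,"dy":-3,"dz":0,"twist":0},{"claw":0,"dx":-65,"dy":-1,"dz":0,"twist":0}]'
python3 -c "
from h import *
print(B(r.get_state()['tool_pos']))"
```

```text
clock: 25.7
tool_pos: [0.6782, -0.1259, 0.0486]
eef_rot: [0.993, 0.122, -0.0, -0.0]
contact_force: [-0.2, -0.4, 0.6]
opening: 0.009
finger_force: 0.0
clock: 26.5
tool_pos: [0.6128, -0.1268, 0.0489]
eef_rot: [0.992, 0.122, -0.0, 0.0]
contact_force: [2.2, -1.1, -0.4]
opening: 0.006
finger_force: 1.0
[ 0.03294488 -0.14296556  0.03690565]
```

```bash
python3 -m pendant '[{"claw":0,"dx":-0.7,"dy":2.5,"dz":0,"twist":0},{"claw":0,"dx":-1.3,"dy":5,"dz":0,"twist":0},{"claw":0,"dx":-1.3,"dy":5,"dz":0,"twist":0}]'
python3 -c "
from h import *
print(B(r.get_state()['tool_pos']))"
```

```text
clock: 26.8
tool_pos: [0.611, -0.1231, 0.0486]
eef_rot: [0.993, 0.122, -0.001, 0.001]
contact_force: [-0.4, -2.7, 2.8]
opening: 0.004
finger_force: 2.0
[ 0.03214492 -0.13895824  0.03661327]
```

```bash
python3 -m pendant '[{"claw":0,"dx":-0.7,"dy":2.5,"dz":0,"twist":0},{"claw":0,"dx":-1.3,"dy":5,"dz":0,"twist":0},{"claw":0,"dx":-1.3,"dy":5,"dz":0,"twist":0}]'
python3 -c "
from h import *
print(B(r.get_state()['tool_pos']))"
```

```text
clock: 27.1
tool_pos: [0.6109, -0.1229, 0.0488]
eef_rot: [0.993, 0.12, -0.0, 0.004]
contact_force: [1.1, -11.6, 0.6]
opening: 0.005
finger_force: 5.8
[ 0.03207828 -0.13872078  0.03683641]
```

Stopped at -138.7 with 11.6 N, so the lever is at its stop. I'll back off, rise and check everything.

```bash
python3 -m pendant '[{"claw":0,"dx":3,"dy":-12,"dz":0,"twist":0},{"claw":0,"dx":5,"dy":-20,"dz":0,"twist":0},{"claw":0,"dx":5,"dy":-20,"dz":30,"twist":0},{"claw":0,"dx":-20,"dy":-15,"dz":75,"twist":0},{"claw":0,"dx":-60,"dy":-5,"dz":120,"twist":0},{"claw":0,"dx":-95,"dy":10,"dz":160,"twist":0},{"claw":0,"dx":-120,"dy":30,"dz":180,"twist":0},{"claw":0,"dx":-120,"dy":30,"dz":180,"twist":0}]'
python3 - <<'E'
from h import *
st,im,d,P=look('w14',['isolator_end','isolator_axis','clip_seat','battery_mid','clip_grip']);b=B(P)
for n in ['isolator_end','isolator_axis','clip_grip']:
    for o in nets.place_of('wrist',n)[:1]:
        u,v=o['position'];print(n,B(P[int(v*H),int(u*W)]).round(4))
E
```

```text
clock: 27.9
tool_pos: [0.4883, -0.0836, 0.2317]
eef_rot: [0.992, 0.124, 0.001, -0.001]
contact_force: [0.8, 0.4, -0.2]
opening: 0.001
finger_force: 0.0
isolator_end 0.91 327 72 [ 0.599  -0.1025  0.0616]
isolator_axis 0.75 330 15 [ 0.6429 -0.0917  0.0609]
clip_seat 0.97 459 118 [ 0.5966 -0.2624  0.0009]
clip_seat 0.81 276 102 [ 0.5637 -0.0652  0.0923]
battery_mid 0.95 203 103 [ 0.5472 -0.0041  0.0735]
clip_grip 0.94 498 369 [ 0.3059 -0.4412  0.0122]
clip_grip 0.91 278 158 [ 0.5193 -0.0794  0.0814]
isolator_end [ 0.0254 -0.116   0.0496]
isolator_axis [ 0.0707 -0.1161  0.0489]
clip_grip [-3.406e-01 -3.742e-01  2.000e-04]
```

View pics/w14.png

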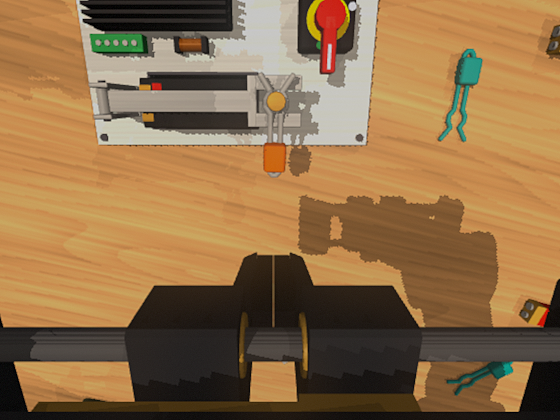

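The lever now points along -x, with its end at (25,-116) mm in the base frame. The clip is on the stud at (276,102), the strap is flat over the battery, and the gripper is clear. Handing in.

```bash
python3 -c "
from plant import r
print(r.finish_job())"
```

```text
the job is handed in; nothing more can be done
None
```

The job is handed in at about 28 s, and the finish call returned no verdict. Measured before handing in: battery seated with its contacts at the hinge, strap flat, clip on the stud's neck and drooping about 13° at the grip, isolator at its stop, gripper clear.

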